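Shut and pin the drilling jig, and hold it shut

TASK

The oak rail lies ready in the drilling jig: fold the jig's hinged leaf down onto it, take the locating pin from the drill block and push it through the hole in the leaf into the jig's front block until its collar is down on the leaf. A sprung pad under the leaf pushes it back up, so press the leaf fully shut with the pin home and finish while still holding it pressed like that, without letting go, so that the rail can be drilled. Leave the glue bottle, the screw box and the try square where they are.

Things in the scene. Friction and masses are not known exactly. Their poses are not given: they have to be found in the camera images.
- leaf (a joint): angle of the jig's leaf (rad): 0 = fully shut; grows as its free edge swings up, away from the robot, to 1.3. Plywood board, 214 x 120 x 12 mm. Its stiff hinge keeps it where it is left (a light push moves it), but below about 0.045 the sprung pad under its middle, now on the rail, pushes it back up: shutting it takes about 8 N on the lip or 10 N at the pin hole.
- hinge (a point): middle of the jig's hinge axis, fixed to the jig, 58 mm above the bench. Its x axis points level from the front block and the lip to the hinge (away from the robot), y along the hinge axis, z up. The axis runs through the middle of the leaf's thickness, so the leaf's top face lies 6 mm outside it.
- lip (a point): on the leaf's top face, 205 mm from the hinge axis, 15 mm inside the free edge, midway across: the lip that overhangs the front block by 30 mm, a good place to push; moves with the leaf.
- leaf_hole (a point): mouth of the 13.5 mm pin hole (steel bush) in the leaf's top face, 170 mm from the hinge axis, midway across; moves with the leaf; z square to the leaf. The two smaller bushed holes farther back, 34 mm either side of the middle, are for the drill, not for the pin.
- hole (a point): mouth of the matching 13.5 mm upright hole in the jig's front block, 52 mm above the bench, 48 mm deep, right under the leaf's hole when the leaf is shut (then the leaf's top is 12 mm above it). The jig is screwed to the bench and does not move: base board 250 x 160 x 18 mm. x axis as for the hinge.
- pin_grip (a point): middle of the locating pin's upright wooden handle (22 mm across, 44 tall), 82 mm above the tip, 28 above the underside of the steel collar (26 across, 6 thick). Below the collar the steel shank, 12 mm across, 54 long, pointed end. 104 mm in all, 0.09 kg. z points up the handle. It starts upright and loose, 36 mm deep in the drill block's hole.
- pin_tip (a point): lower tip of the pin's shank. With the collar on the shut leaf it is 42 mm below the mouth of the front block's hole.
- stand: drill block of light wood, fixed to the bench, 140 (its x) x 50 x 40 mm, origin under its centre. The pin stands in its hole at x = -45 mm; two thin twist drills, 52 to 54 mm tall above the block, stand at x = +28 and +52 mm. Left or right of the jig.
- nest (a point): where the middle of the rail belongs in the jig, 34 mm above the bench, axes as for the hinge.
- rail_mid (a point): middle of the oak rail, 92 x 260 x 32 mm, lying across the jig between front block and hinge block with 1.5 mm play.
- glue: bystander: white glue bottle, 58 mm across, 170 tall, origin under its centre.
- screws: bystander: cardboard box of screws, 85 x 55 x 60 mm, origin under its centre.
- square: bystander: try square lying flat, wooden stock 22 x 120 x 18 mm with its origin under the stock's centre, steel blade 200 mm along its x.
There are look-alikes about, which are no part of the job. Of the things that look like the part that bears pin_grip, take the one that is farthest to the robot's right at the start.

How it is judged:
On the way, in this order (a step that is already met when the one before it is completed fails the run):
1. the leaf is folded down onto the rail (value of joint leaf below 0.08 rad), for 0.2 s.
2. the pin is through the leaf and in the front block's hole (value of joint leaf below 0.08 rad and z of pin_tip in the frame of hole below -0.015 m and horizontal distance between pin_tip and hole below 0.004 m), for 0.1 s.
At the end, for the whole second after the job is handed in: The robot is still pressing on the leaf or the pin (more than 3 N), the leaf is within 0.015 rad of fully shut, the pin stands in the front block's hole (tip within 4 mm of the hole's axis sideways) with its collar within 6 mm of home, and the rail's middle is within 30 mm of its place (value of joint leaf below 0.015 rad and z of pin_tip in the frame of hole below -0.036 m and horizontal distance between pin_tip and hole below 0.004 m and (contact force between any of the arm, the fingers and leaf above 3 N or contact force between any of the arm, the fingers and pin above 3 N) and distance between rail_mid and nest below 0.03 m); the arm keeps its last pose, push and grip.
It fails at once if a bystander (glue bottle, screw box, try square) is shifted by more than 30 mm or knocked over (distance of any of glue, screws, square from where it was at the start of the episode above 0.03 m or angle between any of glue, screws's own z axis and vertical above 0.5 rad).
It also fails if it takes over 64 s, if anything falls off the work surface, if the arm or the gripper's body presses on something with over 40 N, if the wrist force passes 120 N, or if a joint passes its speed limit or range.

ROBOT

A 6-joint arm with a two-finger parallel gripper is mounted at the origin on the work surface. World frame = base frame: x ahead of the robot, y to its left, z up, the work surface at z = 0. Lengths are in m, angles in rad, forces in N, time in s.
With the tool pointing down it reaches from about 0.35 to 0.85 m from the base axis. Payload 8.1 kg.
Tool frame: the origin (TCP) lies at the centre of the arm's flange, where the gripper is bolted on; the fingertips stand 186 mm ahead of it and the grasp point (between the pads) lies 167 mm ahead of it; z points along the fingers, y is the line along which they close (so a half turn about z gives the same grasp; the last joint's range is limited). The gripper opens to 93 mm and grips with 3 to 60 N. Pads are 15 mm wide; open, the fingers measure 128 mm over their backs; the gripper's body (75 mm by 188 mm) begins 65 mm behind the grasp point.
Start: joints at [-1.255, 0.13, 1.488, -0, 1.523, -0.085], TCP at [0.234, -0.552, 0.405] pointing down, gripper open.
Joint ranges: [-2.96, 2.96], [-0.89, 2.26], [0.02, 2.5], [-1.34, 4.48], [0, 2.73], [-2.66, 2.66]. Speed limits (rad/s): [2.39, 2.39, 2.79, 3.14, 3.14, 3.14].

INTERFACE

Orientations are given as a rotation vector (axis times angle).
In Python, from plant import robot gives the robot as it stands.
- The arm moves only by the tool apply_moves, never from a script. Its argument "series" is a list of rows, each a list of 2 entries, a list of its own where there are three numbers: the shift along the tool's x, y, z in mm, then the turn, a rotation vector about the tool's x, y, z in rad. A call has 1 to 12 rows; each row shifts and turns the commanded pose from where the row before left it, along the tool's axes as they then stand; what a row does not reach is not made up. A row lasts 1/12 s, in which the tool goes at most 41.7 mm and 7.16 degrees, less where a joint would pass 70% of its speed; a pose out of reach is approached as far as the arm can. A call is refused whole if a number of a shift passes 41.7 or a number of a turn 0.125, either way. A call with a gripper value outside its range is refused whole. "claw" is the opening, from 0 (shut) to 1 (fully open), set as the call begins (left out, the last holds). The fingers move at their own pace and stop on an object; "newtons" is the grip in N (left out, the last holds). Time passes only in rows, so rows that do not move let the fingers close. It gives the time, the measured TCP pose, the force, the opening and the grip force at its end, in the units of the state.
- robot.read_state(): the state, without advancing time (a new reading comes with each control period).
- robot.read_camera(name): name is "scene" or "top"; returns (picture, depth): 480x640x3 uint8, blue, green, red; 480x640 float32, m along the optical axis (not along the pixel's ray), 0 where there is no reading.
- robot.calibration(name): a dict with "fx", "fy", "cx", "cy" (pixels), "D" ([k1, k2, p1, p2, k3] as OpenCV has them; the pictures are not rectified), "extrinsics" (4x4, takes a point from world to camera coordinates). Camera axes: x right, y down, z forward; pixel columns grow to the right and rows downward; lengths in m; the calibration is good to about 2 mm. A picture is of the moment at which its call begins. calibration takes no time and is no camera call.
- robot.close_job(): hands the job in; it is judged then, once.
The state is a dict: "t": time; "q": joint angles; "dq": joint speeds; "joint_torque": joint torques, N m; "tool_pos": TCP position; "orientation": TCP orientation; "force": force on the tool from outside, world axes, zero at the start; "wrist_torque": the same for the moment, N m; "opening": finger opening in m; "gripper_force": force on a finger pad.
Only numpy, scipy, OpenCV 4.12 (cv2) and the standard library are available. Lean on these libraries where they do the work, as an engineer would, in place of code of your own. Each camera call takes 0.05 s, during which the arm holds its last target. There are 200 camera calls.

## Working session

There is one attempt and no reset: what is moved stays moved. The work goes in short steps, Python scripts to look and compute and a tool call to move; the robot and the scene stay as the last step left them, time stands still between calls to the robot, and variables do not carry over. Pictures are saved under pics/ and viewed, at most 10 in all, crops included, and the job is handed in when it is done.

Besides the shell and the picture viewer there is one more tool, called after "Request:" as a command line: name --argument value ..., lists and objects as JSON in quotes. apply_moves: Moves the arm, as the interface text tells. Its arguments: {"type":"object","properties":{"series":{"type":"array"},"claw":{"type":"number"},"newtons":{"type":"number"}},"required":["series"]}

```bash
mkdir -p pics
cat > h.py <<'E'
import numpy as np, cv2
from plant import robot
def cam(n,save=None):
    im,d=robot.read_camera(n)
    if save: cv2.imwrite('pics/'+save,im)
    np.savez('/tmp/%s.npz'%n,im=im,d=d)
    return im,d
def K(n):
    c=robot.calibration(n); return np.array([[c['fx'],0,c['cx']],[0,c['fy'],c['cy']],[0,0,1]]),np.array(c['D'],float),np.array(c['extrinsics'])
def ray(n,u,v):
    k,D,E=K(n); p=cv2.undistortPoints(np.array([[[u,v]]],float),k,D)[0,0]
    R,t=E[:3,:3],E[:3,3]; return -R.T@t, R.T@np.array([p[0],p[1],1])
def at_z(n,u,v,z):
    o,r=ray(n,u,v); return o+r*(z-o[2])/r[2]
def at_d(n,u,v,d):
    o,r=ray(n,u,v); return o+r*d
def proj(n,P):
    k,D,E=K(n); return cv2.projectPoints(np.array(P,float).reshape(-1,1,3),cv2.Rodrigues(E[:3,:3])[0],E[:3,3],k,D)[0][:,0]
E
python3 - <<'E'
from h import *
np.set_printoptions(precision=3,suppress=True)
cam('scene','s0.png');cam('top','t0.png')
for n in('scene','top'): print(ray(n,320,240))
print(robot.read_state())
E
```

```text
(array([ 1.055, -0.666,  0.697]), array([-0.455,  0.649, -0.61 ]))
(array([ 0.438, -0.021,  1.124]), array([ 0.127,  0.032, -0.991]))
{'t': 0.1, 'q': array([-1.255,  0.131,  1.489,  0.   ,  1.523, -0.085]), 'dq': array([ 0.001, -0.002, -0.003, -0.001,  0.   ,  0.   ]), 'joint_torque': array([  0.   , -56.134, -49.31 ,   0.077,   0.029,  -0.   ]), 'tool_pos': array([ 0.234, -0.552,  0.404]), 'orientation': array([-3.077, -0.625,  0.   ]), 'force': array([-0.55 , -0.454, -0.692]), 'wrist_torque': array([-0.057, -0.023,  0.037]), 'gripper_force': 0.0, 'opening': 0.09286067109058135}
```

View pics/s0.png

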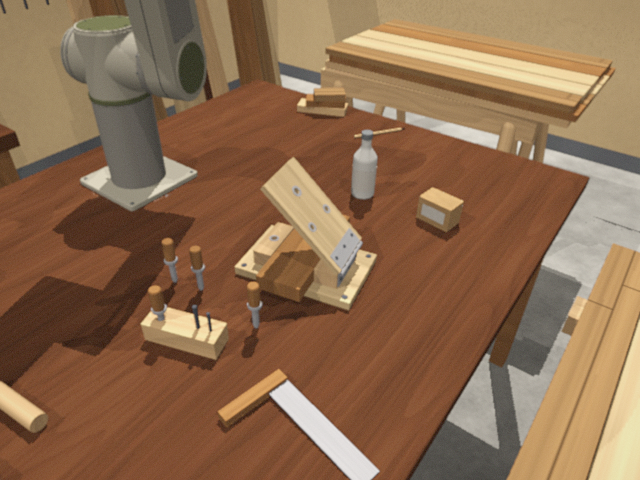

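View pics/t0.png

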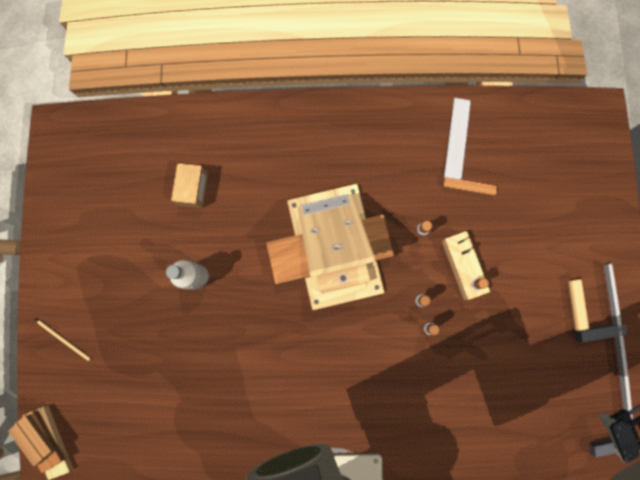

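Top view: robot at the bottom, +x up, +y left. The jig is at (340,250) with its leaf up. Pin candidates (top view): (425,228), (423,300), (431,329) loose on the bench, and (481,284) in the drill block. The last is farthest right, so I choose that one. Glue (187,275), screws (190,185), square (465,150).

Run:
```python
from h import *
im=np.load('/tmp/top.npz')['im']
a=cv2.resize(im[170:320,250:400],None,fx=4,fy=4,interpolation=cv2.INTER_CUBIC)[:,:]
cv2.imwrite('pics/t1.png',a)
b=np.load('/tmp/scene.npz')['im']
b1=cv2.resize(b[270:370,130:270],None,fx=4,fy=4,interpolation=cv2.INTER_CUBIC)
b2=cv2.resize(im[220:310,430:505],None,fx=5.0,fy=5.0,interpolation=cv2.INTER_CUBIC)
cv2.imwrite('pics/t2.png',b2)
```

```text
(no output)
```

View pics/t1.png

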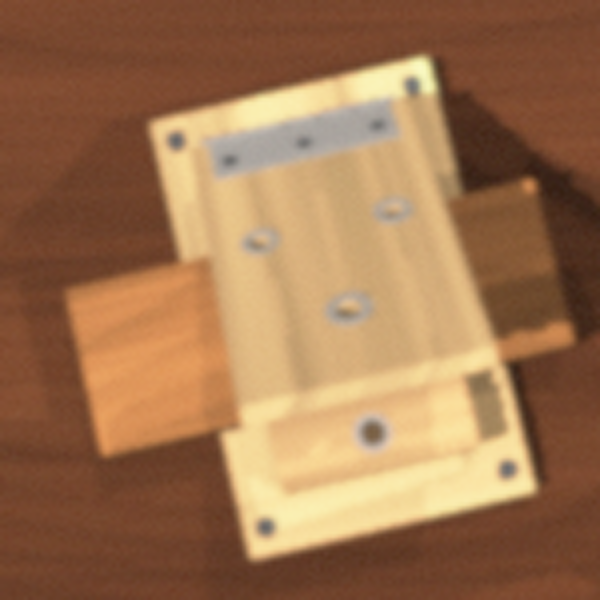

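View pics/t2.png

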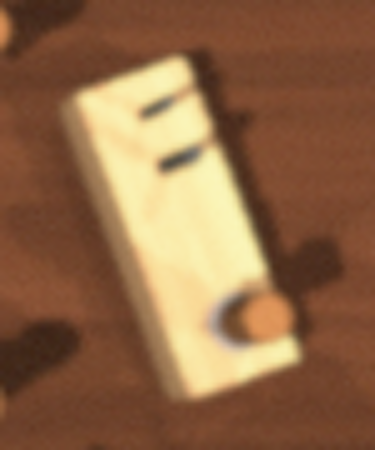

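Crops: front block hole at (343,278.2); base corners (287.5,200.5), (358,183.8), (384.5,292.5), (312.5,310). Leaf pin hole (337.2,247); lip edge y~270. The chosen pin stands in the block with its top at (483.6,282.8), and the two drills are at the far end of the block, so it matches the description.

Run:
```python
from h import *
np.set_printoptions(precision=4,suppress=True)
n='top'
h=at_z(n,343,278.2,.052);print('hole',h)
c=[at_z(n,u,v,.018) for u,v in((287.5,200.5),(358,183.8),(384.5,292.5),(312.5,310))]
c=np.array(c);print('base',c,'ctr',c.mean(0))
ax=(c[0]+c[1]-c[2]-c[3])/2;print('len',np.linalg.norm(ax),'yaw',np.arctan2(ax[1],ax[0]))
w=(c[0]+c[3]-c[1]-c[2])/2;print('wid',np.linalg.norm(w),'yaw',np.arctan2(-w[0],w[1]))
print('pin',at_z(n,483.6,282.8,.108))
S=lambda x,y:at_z(n,430+x/5,220+y/5,.04)
s=np.array([S(78,98),S(185,55),S(300,355),S(185,400)]);print(s,s.mean(0));
a=(s[0]+s[1]-s[2]-s[3])/2;print(np.linalg.norm(a),np.arctan2(a[1],a[0]),'pin@-45',s.mean(0)-.045*a/np.linalg.norm(a))
d=np.load('/tmp/top.npz')['d'];
print('depth', [at_d(n,u,v,d[v,u]) for u,v in((484,283),(343,290),(337,262),(310,272),(330,208),(320,290),(365,280),(423,300),(425,228),(187,270))])
# leaf angle by hole
for al in (.6,.7,.8,.9,1.0,1.1):
  yaw=np.arctan2(ax[1],ax[0]);x=np.array([np.cos(yaw),np.sin(yaw),0]);z=np.array([0,0,1.])
  H=np.array([h[0],h[1],.058])+.17*x
  def L(r): return H-r*(np.cos(al)*x)+r*np.sin(al)*z+.006*(np.cos(al)*z+np.sin(al)*x)
  print(al,proj(n,[L(.17),L(.22)]),L(.205),L(.22))
```

```text
hole [ 0.4927 -0.0339  0.052 ]
base [[ 0.6712  0.0864  0.018 ]
 [ 0.7059 -0.0729  0.018 ]
 [ 0.4612 -0.1246  0.018 ]
 [ 0.4261  0.0338  0.018 ]] ctr [ 0.5661 -0.0193  0.018 ]
len 0.25034297846582776 yaw 0.20973062030876524
wid 0.1626375951853822 yaw 0.21615191263215078
pin [ 0.4739 -0.3189  0.108 ]
[[ 0.5723 -0.2596  0.04  ]
 [ 0.5903 -0.308   0.04  ]
 [ 0.4581 -0.3521  0.04  ]
 [ 0.4402 -0.3005  0.04  ]] [ 0.5152 -0.3051  0.04  ]
0.13881065597962844 0.3112070655953538 pin@-45 [ 0.4724 -0.3189  0.04  ]
depth [array([ 0.4736, -0.3207,  0.1045]), array([ 0.4686, -0.0338,  0.0164]), array([ 0.5141, -0.0217,  0.2128]), array([0.4968, 0.0276, 0.2135]), array([ 0.6369, -0.0096,  0.0948]), array([0.4685, 0.0154, 0.0542]), array([ 0.4878, -0.0806,  0.0532]), array([ 0.4425, -0.1937,  0.1055]), array([ 0.5894, -0.2042,  0.103 ]), array([0.5107, 0.2818, 0.1258])]
0.6 [[339.6653 258.6099]
 [344.8094 278.7523]] [ 0.4968 -0.0331  0.1787] [ 0.4847 -0.0356  0.1872]
0.7 [[338.3992 252.4979]
 [343.2138 270.9425]] [ 0.5094 -0.0304  0.1947] [ 0.4982 -0.0328  0.2043]
0.8 [[336.9481 245.6546]
 [341.3462 262.0438]] [ 0.5235 -0.0274  0.2092] [ 0.5132 -0.0296  0.22  ]
0.9 [[335.3269 238.1552]
 [339.2238 252.1494]] [ 0.5389 -0.0241  0.2223] [ 0.5298 -0.026   0.2341]
1.0 [[333.5547 230.0932]
 [336.8716 241.3847]] [ 0.5556 -0.0205  0.2337] [ 0.5476 -0.0222  0.2464]
1.1 [[331.6547 221.5782]
 [334.3219 229.9059]] [ 0.5732 -0.0168  0.2434] [ 0.5666 -0.0182  0.2568]
```

Request:
apply_moves --series '[[[26,-20,-8],[0,0,0.0]],[[29,-23,-8],[0,0,0]],[[29,-23,-8],[0,0,0]],[[29,-23,-8],[0,0,0]],[[29,-23,-8],[0,0,0]],[[29,-23,-5],[0,0,0]],[[29,-23,0],[0,0,0]],[[29,-23,0],[0,0,0]],[[29,-23,0],[0,0,0]],[[29,-23,0],[0,0,0]],[[29,-23,0],[0,0,0]],[[29,-23,0],[0,0,0]]]' --claw 0 --newtons 40

```text
t: 1.1
tool_pos: [0.4456, -0.1647, 0.4495]
orientation: [-3.079, -0.625, 0.0]
force: [0.4, -0.3, 0.3]
opening: 0.0173
gripper_force: 0.0
```

```bash
cat >> h.py <<'E'
from scipy.spatial.transform import Rotation as Ro
def go(target):
    "tool-frame mm shift from the measured TCP to target"
    s=robot.read_state(); return Ro.from_rotvec(s['orientation']).inv().apply(np.array(target)-s['tool_pos'])*1000
def st():
    s=robot.read_state(); R=Ro.from_rotvec(s['orientation']).as_matrix()
    print('t',s['t'],'pos',s['tool_pos'].round(4),'x',R[:,0].round(3),'z',R[:,2].round(4),'yaw',np.arctan2(R[1,0],R[0,0]).round(4),'F',s['force'].round(1),'M',s['wrist_torque'].round(2),'open',round(s['opening'],4),'gf',round(s['gripper_force'],1))
E
python3 -c "
from h import *
st();print(go([.528,-.028,.41]))"
```

```text
t 1.1 pos [ 0.4456 -0.1647  0.4495] x [ 0.921  0.39  -0.   ] z [-3.e-04  1.e-04 -1.e+00] yaw 0.4007 F [ 0.4 -0.3  0.3] M [-0.02  0.01 -0.03] open 0.0173 gf 0.0
[129.18284309 -93.68804561  39.46856591]
```

Request:
apply_moves --series '[[[32,-24,0],[0,0,0]],[[32,-24,0],[0,0,0]],[[32,-24,0],[0,0,0]],[[32,-23,0],[0,0,0]],[[0,0,0],[0,0,0]],[[0,0,16],[0,0,0]],[[0,0,16],[0,0,0]],[[0,0,12],[0,0,0]],[[0,0,0],[0,0,0]]]'

```text
t: 1.85
tool_pos: [0.5251, -0.0291, 0.4021]
orientation: [-3.077, -0.625, 0.008]
force: [0.1, 0.5, -0.4]
opening: 0.0004
gripper_force: 0.0
```

```bash
python3 -c "
from h import *
st();print(go([.528,-.0263,.401]));cam('scene','s1.png')"
```

```text
t 1.85 pos [ 0.5251 -0.0291  0.4021] x [ 0.921  0.39  -0.005] z [-5.6e-03  8.0e-04 -1.0e+00] yaw 0.4008 F [ 0.1  0.5 -0.4] M [0.03 0.02 0.01] open 0.0004 gf 0.0
[ 3.7288605  -1.42813944  1.07084986]
```

View pics/s1.png

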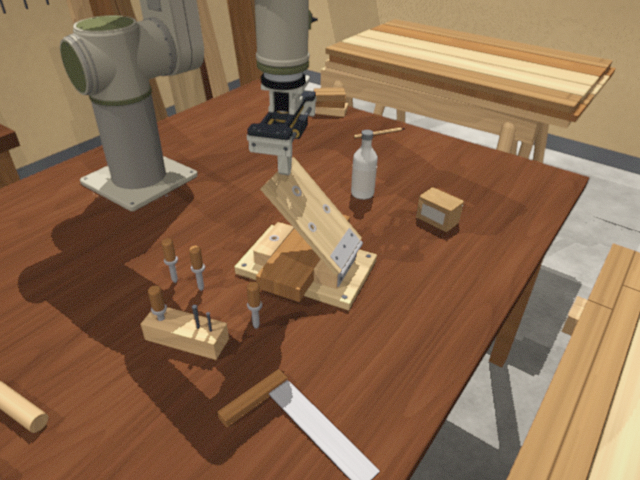

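The scene shows the shut fingertips at (285,172), just over the leaf's lip near the free edge. Next I fold the leaf along its arc.

Request:
apply_moves --series '[[[4,-1,6],[0,0,0]],[[-6,-1,7],[0,0,0]],[[-6,-1,7],[0,0,0]],[[-6,-1,8],[0,0,0]],[[-6,-1,8],[0,0,0]],[[-5,-1,9],[0,0,0]],[[-5,-1,9],[0,0,0]],[[-5,-1,9],[0,0,0]],[[-5,-1,9],[0,0,0]],[[-3,-1,10],[0,0,0]],[[-3,-1,10],[0,0,0]],[[-3,0,10],[0,0,0]]]'

```text
t: 2.9
tool_pos: [0.4763, -0.038, 0.3027]
orientation: [-3.079, -0.625, 0.0]
force: [0.4, 0.8, -0.2]
opening: 0.0005
gripper_force: 0.2
```

```bash
python3 -c "
from h import *
st()"
```

```text
t 2.9 pos [ 0.4763 -0.038   0.3027] x [ 0.921  0.39  -0.   ] z [-1.e-04  2.e-04 -1.e+00] yaw 0.4008 F [ 0.4  0.8 -0.2] M [ 0.06 -0.04  0.02] open 0.0005 gf 0.2
```

Request:
apply_moves --series '[[[-2,0,9],[0,0,0]],[[-2,0,9],[0,0,0]],[[-1,0,9],[0,0,0]],[[-1,0,8],[0,0,0]],[[0,0,5],[0,0,0]],[[0,0,4],[0,0,0]],[[0,0,2],[0,0,0]],[[0,0,0],[0,0,0]],[[0,0,0],[0,0,0]],[[0,0,0],[0,0,0]]]'

```text
t: 3.73
tool_pos: [0.4714, -0.0404, 0.2582]
orientation: [3.078, 0.625, 0.002]
force: [0.5, -0.3, 0.7]
opening: 0.0004
gripper_force: 0.3
```

```bash
python3 -c "
from h import *
st()"
```

```text
t 3.7333 pos [ 0.4714 -0.0404  0.2582] x [0.921 0.39  0.001] z [ 1.e-03 -1.e-04 -1.e+00] yaw 0.4008 F [ 0.5 -0.3  0.7] M [ 0.07  0.09 -0.06] open 0.0004 gf 0.3
```

Request:
apply_moves --series '[[[0,0,-20],[0,0,0]],[[0,0,-40],[0,0,0]],[[0,0,-40],[0,0,0]],[[0,0,-30],[0,0,0]],[[-13,32,0],[0,0,0]],[[-13,32,0],[0,0,0]],[[-13,32,0],[0,0,0]],[[-13,32,0],[0,0,0]],[[-13,32,0],[0,0,0]],[[-14,32,0],[0,0,0]],[[-14,33,0],[0,0,0]],[[-14,33,0],[0,0,0.09]]]'

```text
t: 4.73
tool_pos: [0.4731, -0.3215, 0.3881]
orientation: [3.103, 0.488, 0.001]
force: [1.1, -0.2, -0.9]
opening: 0.0005
gripper_force: 0.0
```

Request:
apply_moves --series '[[[0,0,0],[0,0,0]],[[0,0,0],[0,0,0]],[[0,0,0],[0,0,0]]]' --claw 1

```text
t: 4.98
tool_pos: [0.4733, -0.3196, 0.3877]
orientation: [-3.103, -0.486, -0.0]
force: [0.3, 0.9, -0.5]
opening: 0.0162
gripper_force: 0.0
```

```bash
python3 -c "
from h import *
st();print(go([.4735,-.319,.255]));im,d=cam('top')
cv2.imwrite('pics/t3.png',np.hstack([cv2.resize(im[200:310,280:410],None,fx=5,fy=5,interpolation=cv2.INTER_CUBIC)]))
"
```

```text
t 4.9833 pos [ 0.4733 -0.3196  0.3877] x [0.952 0.306 0.   ] z [ 2.e-04  5.e-04 -1.e+00] yaw 0.3109 F [ 0.3  0.9 -0.5] M [0.03 0.02 0.  ] open 0.0162 gf 0.0
[  0.35872123  -0.4884907  132.70828004]
```

View pics/t3.png

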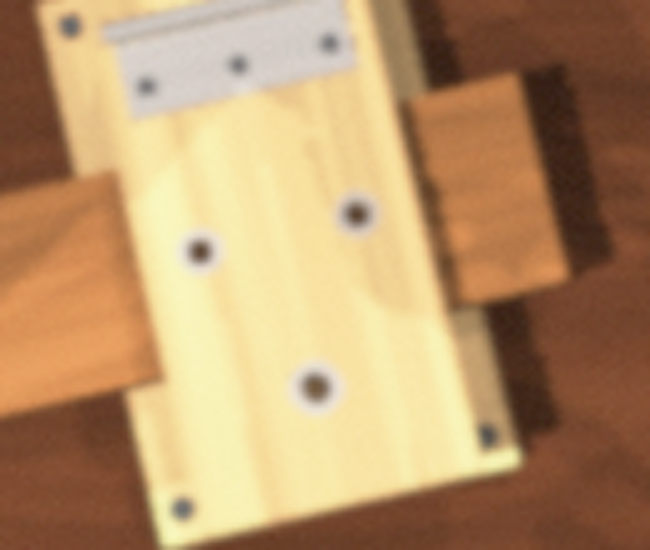

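The top crop shows the leaf down, its pin hole at full-image (342.8,277.0). Next I take the pin.

Request:
apply_moves --series '[[[0,0,0],[0,0,0]],[[0,0,0],[0,0,0]],[[0,0,14],[0,0,0]],[[0,0,14],[0,0,0]],[[0,0,14],[0,0,0]],[[0,0,14],[0,0,0]],[[0,0,14],[0,0,0]],[[0,0,14],[0,0,0]],[[0,0,13],[0,0,0]],[[0,0,13],[0,0,0]],[[0,0,13],[0,0,0]],[[0,0,10],[0,0,0]]]'

```text
t: 6.03
tool_pos: [0.4732, -0.3193, 0.2533]
orientation: [-3.103, -0.487, 0.001]
force: [0.2, 0.5, 0.4]
opening: 0.0926
gripper_force: 0.0
```

Request:
apply_moves --series '[[[0,0,0],[0,0,0]],[[0,0,0],[0,0,0]],[[0,0,0],[0,0,0]],[[0,0,0],[0,0,0]],[[0,0,0],[0,0,0]],[[0,0,0],[0,0,0]],[[0,0,0],[0,0,0]],[[0,0,0],[0,0,0]],[[0,0,0],[0,0,0]],[[0,0,0],[0,0,0]],[[0,0,0],[0,0,0]],[[0,0,0],[0,0,0]]]' --claw 0 --newtons 45

```text
t: 7.03
tool_pos: [0.4732, -0.3195, 0.2547]
orientation: [-3.103, -0.486, 0.0]
force: [-0.5, 1.5, 1.1]
opening: 0.0214
gripper_force: 44.9
```

```bash
python3 -c "
from h import *
np.set_printoptions(precision=4,suppress=True)
st();print(at_z('top',342.8,277,.0717),at_z('top',343,278.2,.052))"
```

```text
t 7.0333 pos [ 0.4732 -0.3195  0.2547] x [ 0.952  0.306 -0.   ] z [-0.0003  0.0006 -1.    ] yaw 0.3108 F [-0.5  1.5  1.1] M [ 0.26  0.16 -0.01] open 0.0214 gf 44.9
[ 0.4942 -0.0333  0.0717] [ 0.4927 -0.0339  0.052 ]
```

Request:
apply_moves --series '[[[0,0,-10],[0,0,0]],[[0,0,-25],[0,0,0]],[[0,0,-35],[0,0,0]],[[0,0,-35],[0,0,0]],[[0,0,-25],[0,0,0]],[[14,-35,0],[0,0,0]],[[14,-35,0],[0,0,0]],[[14,-35,0],[0,0,0]],[[14,-35,0],[0,0,0]],[[14,-35,0],[0,0,0]],[[14,-35,0],[0,0,0]],[[14,-35,0],[0,0,0]]]'

```text
t: 8.03
tool_pos: [0.4913, -0.0548, 0.3856]
orientation: [3.103, 0.486, 0.002]
force: [0.1, -0.2, -0.6]
opening: 0.0209
gripper_force: 44.9
```

Request:
apply_moves --series '[[[9,-21,0],[0,0,0]],[[0,0,20],[0,0,0]],[[0,0,20],[0,0,0]],[[0,0,0],[0,0,0]],[[0,0,0],[0,0,0]]]'

```text
t: 8.45
tool_pos: [0.4933, -0.0335, 0.3443]
orientation: [-3.103, -0.487, 0.004]
force: [-0.2, -0.7, 0.7]
opening: 0.0208
gripper_force: 44.9
```

```bash
python3 -c "
from h import *
st();im,d=cam('top');b,_=cam('scene')
r=lambda a:cv2.resize(a,None,fx=4,fy=4,interpolation=cv2.INTER_CUBIC)
cv2.imwrite('pics/c1.png',np.hstack([r(b[160:300,220:320]),r(im[190:330,300:400])]))
s=robot.read_state()['tool_pos']
for n in('top','scene'): print(n,proj(n,[s-[0,0,.2507],s-[0,0,.1967],[.4935,-.0335,.0717]]).round(1))
"
```

```text
t 8.45 pos [ 0.4933 -0.0335  0.3443] x [ 0.952  0.306 -0.002] z [-2.3e-03  3.0e-04 -1.0e+00] yaw 0.3111 F [-0.2 -0.7  0.7] M [-0.03 -0.05 -0.01] open 0.0208 gf 44.9
top [[343.3 276.4]
 [343.6 274.9]
 [342.9 277.3]]
scene [[273.  221.5]
 [272.  199.1]
 [273.3 230.7]]
```

View pics/c1.png

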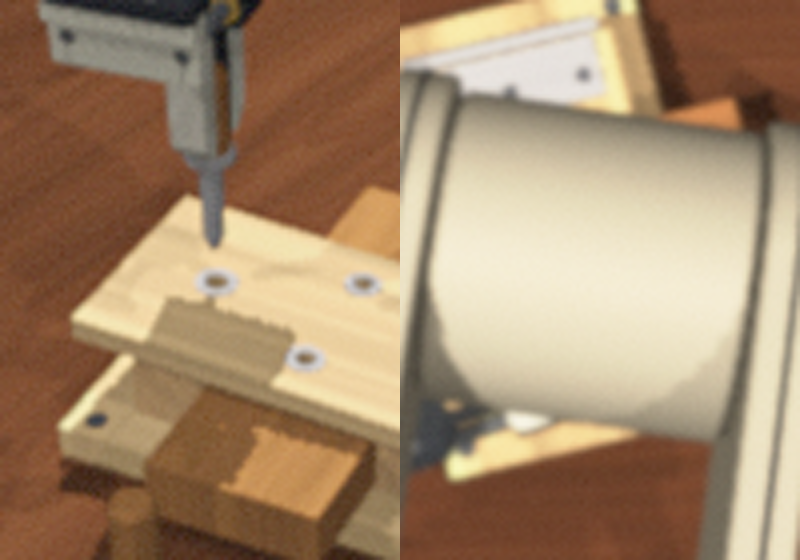

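Left (scene): the pin tip is at (273.4,221.4), where predicted, so it's upright and not slipped. The leaf hole is at (274.1,230.4), about 0.5 px to the right of its prediction. In the top view (right) the arm hides the hole. I'll refine numerically.

Run:
```python
from h import *
np.set_printoptions(precision=2,suppress=True,linewidth=200)
im=np.load('/tmp/scene.npz')['im'].astype(float)
sat=im.max(2)-im.min(2)
print(sat[224:237,264:286].astype(int))
print(sat[205:224,266:282].astype(int))
w=np.clip(55-sat,0,None)
def cen(r0,r1,c0,c1):
    a=w[r0:r1,c0:c1];v,u=np.mgrid[r0:r1,c0:c1];return (a*u).sum()/a.sum(),(a*v).sum()/a.sum()
print('ring',cen(224,237,264,286))
for r in range(204,222,2): print(r,cen(r,r+2,264,284)[0])
s=robot.read_state()['tool_pos']
print([ (round(z,3),proj('scene',[s-[0,0,z]])) for z in(.2,.22,.24)])
p=np.array([.4935,-.0335,.0717]);print(proj('scene',[p,p+[.001,0,0],p+[0,.001,0],p+[0,0,.001]]))
```

```text
[[76 75 75 76 74 76 75 75 77 75 76 74 74 77 73 76 76 76 77 77 75 74]
 [75 74 73 76 76 80 77 79 76 76 77 77 78 76 74 75 78 76 77 76 75 76]
 [78 75 77 76 77 77 73 70 66 66 63 64 68 71 76 76 74 75 75 74 74 76]
 [75 75 75 76 77 68 50 32 27 26 24 24 34 48 64 74 76 76 76 78 73 75]
 [75 76 75 76 68 45 19 11 14 14 15 12 12 18 35 60 75 76 72 75 73 75]
 [74 74 75 74 54 23  4  9 28 38 39 38 21  8 12 39 67 75 76 76 75 76]
 [73 76 75 73 46 13  4 13 41 56 57 59 36 10  6 31 67 76 75 74 77 75]
 [74 77 75 74 57 19  4  9 21 36 37 31 21  5 11 42 69 75 75 75 76 76]
 [74 78 76 75 71 39 19 10  9 13 11 10  9 12 32 59 73 74 75 74 76 75]
 [74 75 74 79 76 68 56 36 20 18 22 24 30 45 62 74 72 73 73 74 75 75]
 [70 72 75 76 76 75 75 64 48 48 59 63 67 73 76 74 72 74 74 75 73 72]
 [63 65 69 69 68 70 70 67 61 68 76 79 78 76 75 75 76 74 75 77 77 75]
 [63 66 65 64 65 62 63 64 65 68 74 79 75 78 75 76 79 76 76 75 76 75]]
[[74 72 72 45 11  3  1  2  2 20 62 73 76 79 81 85]
 [74 74 74 48  9  3  1  2  3 20 59 79 83 82 80 79]
 [64 70 73 47 10  1  4  6  2 21 59 79 78 84 85 79]
 [67 71 75 55 13  2  2  3  3 15 58 78 80 88 76 81
[... 513 characters left out ...]
[74 74 74 76 67 37  8  3  5 45 67 66 67 65 66 66]
 [73 76 74 72 72 60 23  7 18 60 72 70 69 66 67 68]
 [73 75 73 77 78 71 53 27 46 71 75 77 71 70 69 68]
 [76 75 75 74 77 73 70 66 70 76 78 75 76 73 76 72]
 [77 76 74 73 73 77 75 74 78 77 76 78 76 77 75 76]]
ring (np.float64(273.6349131862975), np.float64(230.0868137024871))
204 272.30333333333334
206 272.3136593591906
208 272.54115586690017
210 272.82273603082854
212 272.71590909090907
214 272.8181818181818
216 272.92558139534884
218 272.93798449612405
220 273.0769230769231
[(0.2, array([[272.06, 200.56]])), (0.22, array([[272.42, 208.99]])), (0.24, array([[272.79, 217.22]]))]
[[273.35 230.72]
 [273.72 230.9 ]
 [273.66 230.49]
 [273.33 230.33]]
```

Request:
apply_moves --series '[[[0.6,0,8],[0,0,0]],[[0,0,6],[0,0,0]],[[0,0,4],[0,0,0]],[[0,0,4],[0,0,0]],[[0,0,4],[0,0,0]],[[0,0,3],[0,0,0]],[[0,0,0],[0,0,0]]]'

```text
t: 9.13
tool_pos: [0.4941, -0.0335, 0.3148]
orientation: [-3.103, -0.486, 0.002]
force: [0.2, -1.0, -0.1]
opening: 0.0212
gripper_force: 44.9
```

```bash
python3 -c "
from h import *
st()"
```

```text
t 9.1333 pos [ 0.4941 -0.0335  0.3148] x [ 0.952  0.306 -0.001] z [-1.4e-03  3.0e-04 -1.0e+00] yaw 0.3107 F [ 0.2 -1.  -0.1] M [ 0.03  0.01 -0.04] open 0.0212 gf 44.9
```

Request:
apply_moves --series '[[[0,0,4],[0,0,0]],[[0,0,3],[0,0,0]],[[0,0,3],[0,0,0]],[[0,0,3],[0,0,0]],[[0,0,3],[0,0,0]],[[0,0,0],[0,0,0]]]'

```text
t: 9.63
tool_pos: [0.4941, -0.0335, 0.2989]
orientation: [-3.103, -0.486, 0.001]
force: [0.3, 0.8, -0.8]
opening: 0.0215
gripper_force: 44.9
```

```bash
python3 -c "
from h import *
st()"
```

```text
t 9.6333 pos [ 0.4941 -0.0335  0.2989] x [ 0.952  0.306 -0.001] z [-9.e-04  2.e-04 -1.e+00] yaw 0.3108 F [ 0.3  0.8 -0.8] M [-0.01  0.01 -0.01] open 0.0215 gf 44.9
```

Request:
apply_moves --series '[[[0,0,4],[0,0,0]],[[0,0,4],[0,0,0]],[[0,0,4],[0,0,0]],[[0,0,4],[0,0,0]],[[0,0,4],[0,0,0]],[[0,0,4],[0,0,0]],[[0,0,0],[0,0,0]],[[0,0,0],[0,0,0]]]'

```text
t: 10.3
tool_pos: [0.4942, -0.0335, 0.2753]
orientation: [-3.103, -0.486, 0.001]
force: [-1.5, 0.0, -2.2]
opening: 0.021
gripper_force: 44.9
```

```bash
python3 -c "
from h import *
st()"
```

```text
t 10.3 pos [ 0.4942 -0.0335  0.2753] x [ 0.952  0.306 -0.   ] z [-6.e-04  2.e-04 -1.e+00] yaw 0.3108 F [-1.5  0.  -2.2] M [-0.    0.36  0.04] open 0.021 gf 44.9
```

Request:
apply_moves --series '[[[-0.6,0,3],[0,0,0]],[[0,0,3],[0,0,0]],[[0,0,3],[0,0,0]],[[0,0,2],[0,0,0]],[[0,0,2],[0,0,0]],[[0,0,0],[0,0,0]],[[0,0,0],[0,0,0]]]'

```text
t: 10.88
tool_pos: [0.4938, -0.0338, 0.2628]
orientation: [3.104, 0.486, 0.0]
force: [-2.1, -0.4, 3.1]
opening: 0.0211
gripper_force: 45.0
```

```bash
python3 -c "
from h import *
st()"
```

```text
t 10.8833 pos [ 0.4938 -0.0338  0.2628] x [0.952 0.306 0.   ] z [ 0.e+00 -1.e-04 -1.e+00] yaw 0.3108 F [-2.1 -0.4  3.1] M [ 0.04  0.56 -0.01] open 0.0211 gf 45.0
```

Request:
apply_moves --series '[[[-0.5,0,1],[0,0,0]],[[0,0,1],[0,0,0]],[[0,0,0.5],[0,0,0]],[[0,0,0],[0,0,0]],[[0,0,0],[0,0,0]],[[0,0,0],[0,0,0]]]' --newtons 60

```text
t: 11.38
tool_pos: [0.4936, -0.0338, 0.2609]
orientation: [3.104, 0.486, 0.001]
force: [-3.8, 1.6, 6.9]
opening: 0.0208
gripper_force: 60.0
```

```bash
python3 -c "
from h import *
st()"
```

```text
t 11.3833 pos [ 0.4936 -0.0338  0.2609] x [0.952 0.306 0.001] z [ 9.e-04  1.e-04 -1.e+00] yaw 0.3108 F [-3.8  1.6  6.9] M [ 0.19  0.77 -0.03] open 0.0208 gf 60.0
```

Request:
apply_moves --series '[[[-0.6,0,0.6],[0,0,0]],[[0,0,0.6],[0,0,0]],[[0,0,0.6],[0,0,0]],[[0,0,0],[0,0,0]],[[0,0,0],[0,0,0]],[[0,0,0],[0,0,0]]]'

```text
t: 11.88
tool_pos: [0.4934, -0.0339, 0.2606]
orientation: [3.104, 0.487, 0.003]
force: [-8.8, 2.9, 19.1]
opening: 0.0208
gripper_force: 60.0
```

```bash
python3 -c "
from h import *
st()"
```

```text
t 11.8833 pos [ 0.4934 -0.0339  0.2606] x [0.952 0.306 0.002] z [ 2.2e-03  2.0e-04 -1.0e+00] yaw 0.3111 F [-8.8  2.9 19.1] M [ 0.5   1.52 -0.  ] open 0.0208 gf 60.0
```

Run:
```python
from h import *
im,d=cam('scene');t,dt=cam('top')
r=lambda a:cv2.resize(a,None,fx=5,fy=5,interpolation=cv2.INTER_CUBIC)
cv2.imwrite('pics/c2.png',r(im[180:300,225:375]))
st()
yaw=.212;x=np.array([np.cos(yaw),np.sin(yaw),0]);y=np.array([-x[1],x[0],0]);z=np.array([0,0,1.])
H=np.array([.4932,-.0338,.058])+.17*x
for al in(0,.02,.045):
  u=-np.cos(al)*x+np.sin(al)*z;n=np.cos(al)*z+np.sin(al)*x
  p=[H+.22*u+s*.06*y+h*.006*n for s in(-1,1) for h in(1,-1)]
  print(al,((proj('scene',p)-[225,180])*5).round(0).tolist())
```

```text
t 11.9833 pos [ 0.4934 -0.0339  0.2606] x [0.952 0.306 0.002] z [ 2.2e-03  2.0e-04 -1.0e+00] yaw 0.311 F [-8.9  3.2 18.6] M [0.53 1.58 0.03] open 0.0207 gf 60.0
0 [[61.0, 318.0], [64.0, 341.0], [205.0, 165.0], [206.0, 187.0]]
0.02 [[61.0, 309.0], [63.0, 332.0], [204.0, 156.0], [205.0, 179.0]]
0.045 [[61.0, 299.0], [62.0, 322.0], [205.0, 146.0], [205.0, 169.0]]
```

View pics/c2.png

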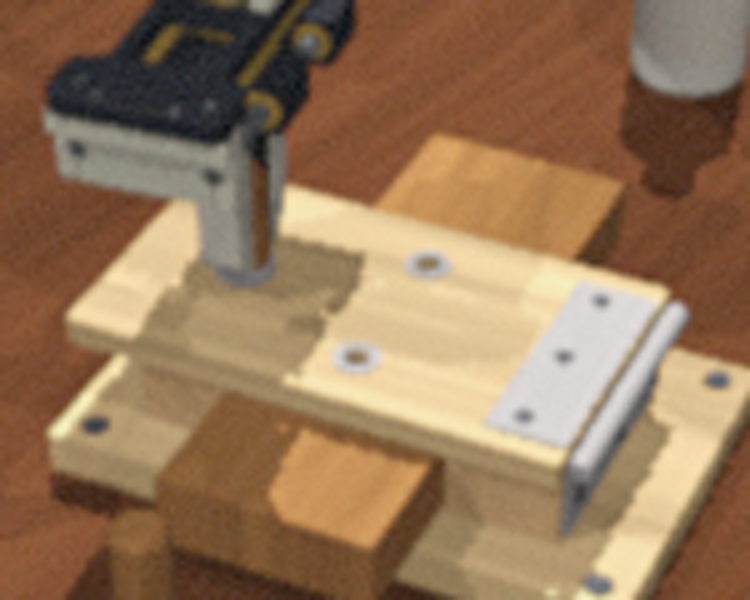

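The crop shows the leaf's near corner at (66,320), against (61,318) predicted for fully shut and row 309 for 0.02 rad. The collar sits on the leaf at about (243,272), and the push is steady at about 19 N. Handing in.

```bash
python3 -c "
from h import *
print(robot.close_job())"
```

```text
the job is handed in; nothing more can be done
None
```

The job is handed in with the leaf folded shut, the pin home with its collar on the leaf, and the gripper still pressing the pin down with about 19 N; the judge's verdict was not shown.

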